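# Page the gym from the announcement desk

### The job

Put out a call to the gym: on the six-key zone keypad press the right-hand key of the far row (seen from the robot) fully down and let it up, then press the round chime key on the microphone station fully down and let it up, then push the long talk bar all the way down and keep it down with the fingers; the program finishes while still holding the bar down. Press no other key, do not lift either unit or shove it out of its place, and leave the mug, the radio and the tape roll alone.

Things in the scene. Friction and masses are not known exactly. Their poses are not given: they have to be found in the camera images.
- station: Microphone station: loose black wedge housing, 180 mm deep (x), 150 mm wide (y), 1.2 kg, left or right of the keypad. Origin: centre of its underside; x points away from the robot's side (yaw within 17 deg), y left, z up. Its flat top rises 8 deg towards +x, 33 mm high at the near edge, 46 mid, 59 far. It carries the talk bar, a round and a square key with a display between, and a gooseneck microphone.
- mic_tip (a point): Top end of the gooseneck microphone, about 0.23 m above the desk. The neck (9 mm thick, head 33 mm) rises from the station's panel at x=72, y=0 mm of the station and leans away from the robot's side, so nothing hangs over the keys.
- keypad: Zone keypad: loose black wedge housing, 140 mm deep (x), 150 mm wide (y), 0.85 kg, left or right of the station. Origin and axes as for the station. Its top rises 8 deg towards +x, 30 mm high at the near edge, 40 mid, 50 far. Six identical 22 mm square keys: far row at x=+22 mm, near row at x=-26 mm; columns at y=+42 (left), 0, -42 mm (right). A flat white label strip beyond each row.
- zone_fr_top (a point): Centre of the top face of the gym's zone key: far row, right-hand column of the keypad (seen from the robot). Its z axis is the panel's normal, 8 deg from vertical, leaning towards the robot's side. All keys stand 9 mm proud of their panel when up, 5 mm when fully down, start to move at about 1.2 N and are fully down at about 4 N.
- zone_fr (a joint): The gym's zone key. Light grey square key, 22 x 22 mm, like the other five zone keys. Joint value: 0 = up, 0.004 m = fully down (4 mm travel along the panel's normal). Springs back up.
- chime_key_top (a point): Centre of the top face of the chime key: the only round key, 24 mm across, left of the display on the station, at x=-2, y=+42 mm of the station; 9 mm proud; z axis along the panel's normal.
- chime_key (a joint): Round chime key: 0 = up, 0.004 m = fully down; springs back; 1.2 N to start, 4 N fully down.
- talk_bar_top (a point): Centre of the top face of the talk bar: the long bar, 80 mm (y) x 24 mm (x), nearest the robot on the station, at x=-52, y=0 of the station; 9 mm proud; z axis along the panel's normal.
- talk_bar (a joint): Long talk bar: 0 = up, 0.004 m = fully down; springs back when let go; 1.2 N to start, 4 N fully down. It moves straight down wherever along its length it is pressed.
- cancel_key (a joint): Square cancel key, 22 x 22 mm, right of the display on the station at x=-2, y=-42 mm; not to be pressed. 0 = up, 0.004 m = down.
- zone_fl (a joint): Far row, left zone key, another zone: not to be pressed. Light grey square key, 22 x 22 mm, like the other five zone keys. Joint value: 0 = up, 0.004 m = fully down (4 mm travel along the panel's normal). Springs back up.
- zone_fm (a joint): Far row, middle zone key, another zone: not to be pressed. Light grey square key, 22 x 22 mm, like the other five zone keys. Joint value: 0 = up, 0.004 m = fully down (4 mm travel along the panel's normal). Springs back up.
- zone_nl (a joint): Near row, left zone key, another zone: not to be pressed. Light grey square key, 22 x 22 mm, like the other five zone keys. Joint value: 0 = up, 0.004 m = fully down (4 mm travel along the panel's normal). Springs back up.
- zone_nm (a joint): Near row, middle zone key, another zone: not to be pressed. Light grey square key, 22 x 22 mm, like the other five zone keys. Joint value: 0 = up, 0.004 m = fully down (4 mm travel along the panel's normal). Springs back up.
- zone_nr (a joint): Near row, right zone key, another zone: not to be pressed. Light grey square key, 22 x 22 mm, like the other five zone keys. Joint value: 0 = up, 0.004 m = fully down (4 mm travel along the panel's normal). Springs back up.
- mug: White mug, 76 mm across, 92 mm high, handle to its +y reaching 75 mm from the axis; stands loose beside or behind the two units. Origin: centre of its underside.
- radio: Black hand-held radio standing on its end, 34 x 56 x 108 mm with a stub aerial to 169 mm; loose, beside or behind the units. Origin: centre of its underside.
- tape_roll: Roll of beige tape lying flat, 96 mm across, 76 mm bore, 24 mm high; loose, beside or behind the units. Origin: centre of its underside.
There are look-alikes about, which are no part of the job. There is more than one size of the keypad; the one meant has the size given above.

How it is judged:
On the way, in this order (a step that is already met when the one before it is completed fails the run):
1. the gym's zone key is pressed down by the fingers, the chime key and the talk bar still up (value of joint zone_fr above 0.0028 m and contact force between the fingers and zone_fr above 0.5 N and value of joint each of chime_key, talk_bar below 0.0012 m), for 0.05 s.
2. the zone key is up again and the chime key is pressed down by the fingers, the talk bar still up (value of joint chime_key above 0.0028 m and contact force between the fingers and chime_key above 0.5 N and value of joint each of zone_fr, talk_bar below 0.0012 m), for 0.05 s.
3. the chime key is up again and the talk bar is held down by the fingers (value of joint talk_bar above 0.0028 m and contact force between the fingers and talk_bar above 1 N and value of joint each of zone_fr, chime_key below 0.0012 m), for 0.3 s.
At the end, for the whole second after the job is handed in: The fingers hold the talk bar at least 2.8 mm of its 4 mm down, with more than 1 N; every other key is up (within 1.2 mm); the station and the keypad stand on the desk within 20 mm of where they were, the mug, radio and tape roll within 25 mm (all of step 3 and value of joint each of zone_fl, zone_fm, zone_nl, zone_nm, zone_nr, cancel_key below 0.0012 m and distance of each of station, keypad from where it was at the start of the episode below 0.02 m and height (world z) of each of station, keypad below 0.006 m and distance of each of mug, radio, tape_roll from where it was at the start of the episode below 0.025 m); the arm keeps its last pose, push and grip.
It fails at once if a key other than the gym's zone key, the chime key and the talk bar is pressed (more than 2 mm down) (value of joint any of zone_fl, zone_fm, zone_nl, zone_nm, zone_nr, cancel_key above 0.002 m).
It fails at once if the station or the keypad is lifted (6 mm), tipped, or shoved more than 20 mm (height (world z) of any of station, keypad above 0.006 m or angle between any of station, keypad's own z axis and vertical above 0.08 rad or distance of any of station, keypad from where it was at the start of the episode above 0.02 m).
It fails at once if the mug, the radio or the tape roll is lifted, knocked over or moved more than 25 mm (distance of any of mug, radio, tape_roll from where it was at the start of the episode above 0.025 m or angle between any of mug, radio, tape_roll's own z axis and vertical above 0.3 rad).
It also fails if it takes over 48 s, if anything falls off the work surface, if the arm or the gripper's body presses on something with over 40 N, if the wrist force passes 120 N, or if a joint passes its speed limit or range.

### The arm

A 6-joint arm with a two-finger parallel gripper is mounted at the origin on the work surface. World frame = base frame: x ahead of the robot, y to its left, z up, the work surface at z = 0. Lengths are in m, angles in rad, forces in N, time in s.
With the tool pointing down it reaches from about 0.275 to 0.975 m from the base axis. Payload 8.4 kg.
Tool frame: the origin (TCP) lies on the centre line of the jaws, within the pads' length; the fingertips stand 11 mm ahead of it and the grasp point (between the pads) lies 8 mm behind it (r.tip_extent is the distance from the TCP to the fingertips, in m); x points along the fingers, z is the direction in which the jaws open and shut, and the axes are right-handed (so a half turn about x gives the same grasp; the last joint's range is limited). The gripper opens to 92 mm and grips with 3 to 60 N. Pads are 20 mm wide; open, the fingers measure 128 mm over their backs; the gripper's body (75 mm by 189 mm) begins 69 mm behind the grasp point.
Start: joints at [-1.239, 0.353, 1.633, -0, 1.155, -0.002], TCP at [0.205, -0.591, 0.226] pointing down, gripper open.
Joint ranges: [-2.63, 2.63], [-0.92, 2.1], [0.06, 2.66], [-1.3, 4.44], [0, 2.69], [-3.02, 3.02]. Speed limits (rad/s): [2.22, 2.22, 2.79, 3.14, 3.14, 3.14].

### API

Orientations are given as a rotation vector (axis times angle).
In Python, from cell import status, viewer, r gives the robot as it stands.
- The arm moves only by the shell command python3 -m crank 'ROWS' [OPENING] [FORCE]. ROWS is a JSON object of lists of equal length, an entry for each row: "travel": the shift along the tool's x, y, z in m, a list of three; "roll": the turn about the tool's x in rad. In form: {"travel": [[x, y, z], ...], "roll": [roll, ...]}. A call has 1 to 5 rows; each row is the pose to reach, as a shift and turn from the pose measured when the call began, along the tool's axes at that moment; what a row does not reach only later rows make up. A row lasts 1/12 s, in which the tool goes at most 41.7 mm and 7.16 degrees, less where a joint would pass 70% of its speed; a pose out of reach is approached as far as the arm can. A call with a gripper value outside its range is refused whole. OPENING is the opening, from 0 (shut) to 1 (fully open), set as the call begins (- or left out, the last holds). The fingers move at their own pace and stop on an object; FORCE is the grip in N (left out, the last holds). Time passes only in rows, so rows that repeat a pose let the fingers close. It gives the time, the measured TCP pose, the force and the opening at its end, in the units of the state.
- status.read_state(): the state, without advancing time (a new reading comes with each control period).
- viewer.get_image(name): name is "scene" or "top" or "wrist"; returns (picture, depth): 480x640x3 uint8, red, green, blue; 480x640 float32, m along the optical axis (not along the pixel's ray), 0 where there is no reading.
- viewer.camera_model(name): a dict with "fx", "fy", "cx", "cy" (pixels), "T" (4x4, takes a point from camera to world coordinates). Camera axes: x right, y down, z forward; pixel columns grow to the right and rows downward; lengths in m; the calibration is good to about 2 mm. A picture is of the moment at which its call begins: read the wrist's pose just before it. camera_model takes no time and is no camera call; for the wrist camera it gives the pose at the moment of the call.
- r.job_done(): hands the job in, once; it reports no verdict.
The state is a dict: "clock": time; "joints": joint angles; "qd": joint speeds; "joint_efforts": joint torques, N m; "tcp_pos": TCP position; "ee_rot": TCP orientation; "contact_force": force on the tool from outside, world axes, zero at the start; "moment": the same for the moment, N m; "width": opening from 0.0 (shut) to 1.0 (fully open).
Only numpy, scipy, OpenCV 4.12 (cv2) and the standard library are available. Lean on these libraries where they do the work, as an engineer would, in place of code of your own. Each camera call takes 0.05 s, during which the arm holds its last target. There are 200 camera calls.

## Working session

There is one attempt and no reset: what is moved stays moved. The work goes in short steps, Python scripts to look and compute and a shell command to move; the robot and the scene stay as the last step left them, time stands still between calls to the robot, and variables do not carry over. Pictures are saved under pics/ and viewed, about 8 in all and at most 12, crops included, and the job is handed in when it is done.

```bash
ls; mkdir -p pics
python3 - <<'E'
from cell import status, viewer, r
import cv2,numpy as np
s=status.read_state();print(s)
for n in("top","scene"):
    p,d=viewer.get_image(n);cv2.imwrite(f"pics/{n}0.png",p[:,:,::-1]);np.save(f"pics/{n}0.npy",d)
    m=viewer.camera_model(n);print(n,m)
E
```

```text
pics
{'clock': 0.0, 'joints': array([-1.23942014e+00,  3.53630352e-01,  1.63416229e+00,  5.41052926e-05,
        1.15519988e+00, -2.42125724e-03]), 'qd': array([ 0.00226219,  0.00011319,  0.00047911,  0.00105588, -0.00127791,
        0.00078339]), 'joint_efforts': array([ 3.24908106e-03, -5.93828201e+01, -3.34215939e+01,  7.00367521e-02,
        2.35505740e-02, -1.59738979e-04]), 'tcp_pos': array([ 0.20461192, -0.59002926,  0.22486276]), 'ee_rot': array([ 0.96076613,  1.34995497, -0.95935099]), 'contact_force': array([ 0.5155259 , -0.10586241,  0.01232772]), 'moment': array([-0.00709243, -0.01047328, -0.00391983]), 'width': 1.000523529861647}
top {'fx': 622.6648948550902, 'fy': 622.6648948550902, 'cx': 319.1357096955437, 'cy': 240.26869843846757, 'T': array([[ 2.06519609e-02, -9.91779318e-01,  1.26282547e-01,
         3.85957021e-01],
       [-9.99770215e-01, -2.12121220e-02, -3.09249797e-03,
        -8.74943496e-04],
       [ 5.74579632e-03, -1.26189663e-01, -9.91989493e-01,
         1.44685809e+00],
       [ 0.00000000e+00,  0.00000000e+00,  0.00000000e+00,
         1.00000000e+00]])}
scene {'fx': 434.1098738622217, 'fy': 434.1098738622217, 'cx': 320.30013478367334, 'cy': 239.27957204999842, 'T': array([[-0.19673626,  0.73603919, -0.64771997,  1.28696018],
       [ 0.98035737,  0.1382856 , -0.14062902,  0.1431031 ],
       [-0.01393813, -0.66266387, -0.74878723,  1.00882108],
       [ 0.        ,  0.        ,  0.        ,  1.        ]])}
```

View pics/top0.png

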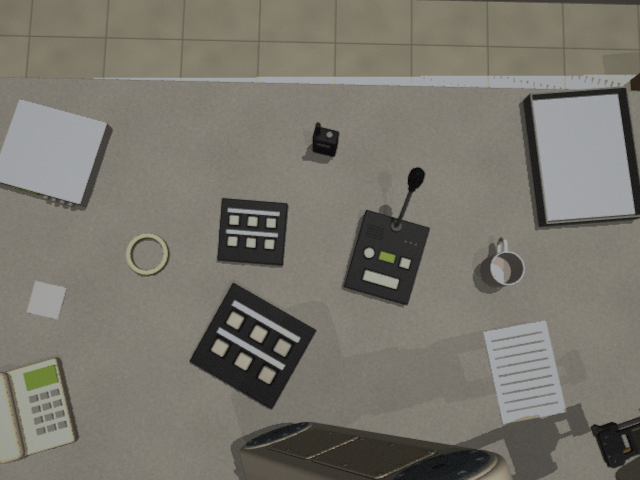

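View pics/scene0.png

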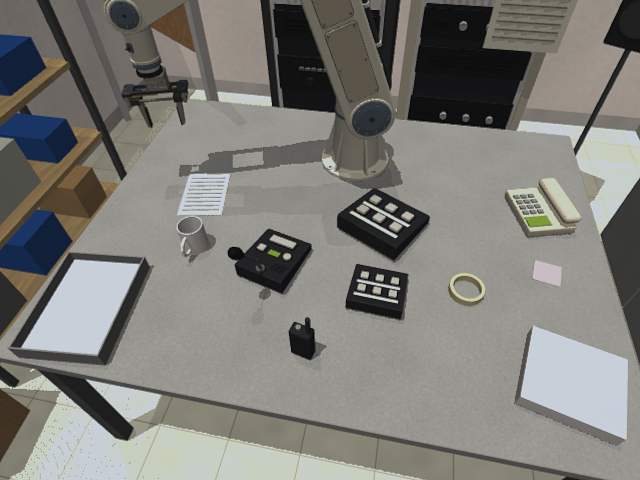

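The top view shows two keypads. Key pitch is about 18.5 px (≈42 mm) on the far one at (253,232) and about 27 px (≈58 mm) on the near one, so the far keypad is the one meant, with the gym key near (271,223). The station is at (387,257), with the chime key at (369,253) and the bar at (380,281). I'll refine these in an enlarged crop.

```bash
cat > h.py <<'E'
import numpy as np,cv2
from cell import status,viewer,r
from scipy.spatial.transform import Rotation as R
def px(m,d,u,v,z=None):
    "pixel -> world by depth; or by intersecting plane z"
    c=np.array([(u-m["cx"])/m["fx"],(v-m["cy"])/m["fy"],1]);T=m["T"]
    if z is None: k=np.median(d[int(v)-1:int(v)+2,int(u)-1:int(u)+2])
    else: k=(z-T[2,3])/(T[:3,:3]@c)[2]
    return T[:3,:3]@(c*k)+T[:3,3]
def proj(m,P):
    c=np.linalg.inv(m["T"])@np.r_[P,1];return c[0]/c[2]*m["fx"]+m["cx"],c[1]/c[2]*m["fy"]+m["cy"]
E
python3 - <<'E'
from h import *
m=viewer.camera_model("top");d=np.load("pics/top0.npy");im=cv2.imread("pics/top0.png")
g=cv2.cvtColor(im,cv2.COLOR_BGR2GRAY)
for nm,(x0,y0,x1,y1) in dict(kp=(218,198,290,268),st=(345,205,430,305)).items():
    n,l,s,c=cv2.connectedComponentsWithStats((g[y0:y1,x0:x1]>110).astype(np.uint8))
    for i in range(1,n):
        if 40<s[i,4]<800:
            u,v=c[i]+[x0,y0];print(nm,s[i,4],(round(u,1),round(v,1)),px(m,d,round(u),round(v)).round(4),px(m,d,u,v,.05).round(4))
E
python3 - <<'E'
import cv2
im=cv2.imread("pics/top0.png")[190:310,210:440]
cv2.imwrite("pics/crop0.png",cv2.resize(im,None,fx=3.4,fy=3.4,interpolation=cv2.INTER_CUBIC))
E
```

```text
kp 61 (np.float64(218.6), np.float64(210.0)) [ 0.6371  0.232  -0.0008] [0.6282 0.2247 0.05  ]
kp 405 (np.float64(279.7), np.float64(225.5)) [0.5975 0.0845 0.0451] [0.5957 0.085  0.05  ]
kp 206 (np.float64(253.4), np.float64(211.7)) [0.6255 0.1465 0.0492] [0.626  0.1455 0.05  ]
kp 79 (np.float64(234.0), np.float64(219.7)) [0.6056 0.1885 0.0529] [0.6068 0.1889 0.05  ]
kp 81 (np.float64(252.2), np.float64(221.0)) [0.6039 0.1475 0.0541] [0.6045 0.1475 0.05  ]
kp 78 (np.float64(270.9), np.float64(222.6)) [0.6002 0.1044 0.0547] [0.6018 0.1049 0.05  ]
kp 204 (np.float64(251.6), np.float64(233.0)) [0.5784 0.148  0.0409] [0.5772 0.1479 0.05  ]
kp 79 (np.float64(232.0), np.float64(240.9)) [0.5581 0.1918 0.0482] [0.5581 0.1916 0.05  ]
kp 80 (np.float64(250.7), np.float64(242.2)) [0.5572 0.1492 0.0447] [0.556  0.1492 0.05  ]
kp 80 (np.float64(269.0), np.float64(244.0)) [0.5535 0.1082 0.0451] [0.553  0.1077 0.05  ]
kp 141 (np.float64(237.3), np.float64(265.9)) [0.5055 0.1843 0.0024] [0.5018 0.1775 0.05  ]
st 708 (np.float64(353.7), np.float64(223.5)) [ 0.613  -0.0866 -0.0009] [ 0.6039 -0.0829  0.05  ]
st 108 (np.float64(395.7), np.float64(209.8)) [ 6.461e-01 -1.852e-01 -4.000e-04] [ 0.6374 -0.178   0.05  ]
st 465 (np.float64(417.9), np.float64(214.3)) [ 0.6372 -0.2368  0.0021] [ 0.6282 -0.2287  0.05  ]
st 77 (np.float64(368.7), np.float64(252.5)) [ 0.5368 -0.118   0.0538] [ 0.5383 -0.1177  0.05  ]
st 104 (np.float64(386.8), np.float64(256.8)) [ 0.5289 -0.1589  0.0516] [ 0.5295 -0.1587  0.05  ]
st 83 (np.float64(404.8), np.float64(262.9)) [ 0.5159 -0.1991  0.0539] [ 0.5166 -0.1993  0.05  ]
st 345 (np.float64(380.6), np.float64(279.2)) [ 0.4792 -0.1461  0.0484] [ 0.4785 -0.1449  0.05  ]
st 341 (np.float64(360.7), np.float64(299.8)) [ 0.4328 -0.105   0.0029] [ 0.4316 -0.1009  0.05  ]
```

View pics/crop0.png

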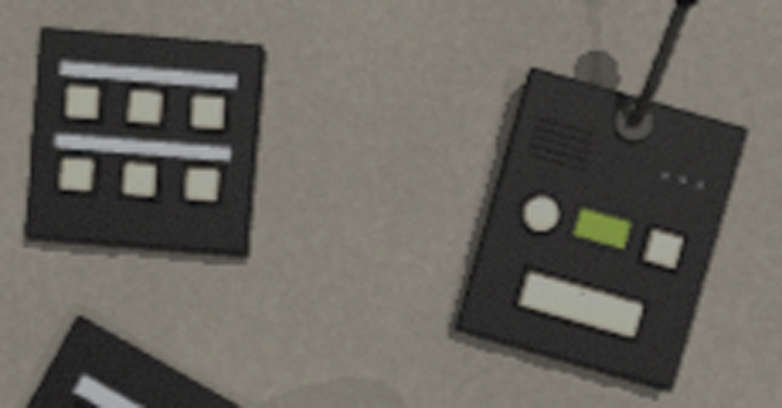

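The gym key is at crop (207,111), the chime at (541,213) and the bar at (580,303). Two independent estimates, depth and known height, agree to about 2 mm. Now I'll compute the moves in tool axes.

```bash
cat >> h.py <<'E'
tgt=dict(zone=(.6010,.1047,.052,-3.4),chime=(.5370,-.1177,.0546,-14.9),bar=(.4788,-.1452,.0476,-14.9))
def go(n,up=0):
    "travel to bring the fingertips 'up' above the target, and roll to bring jaws along the unit's y"
    s=status.read_state();A=R.from_rotvec(s["ee_rot"]).as_matrix();x,y,z,w=tgt[n]
    P=np.array([x,y,z+up+r.tip_extent]);y_=np.array([-np.sin(np.radians(w)),np.cos(np.radians(w)),0])
    t=A.T@y_;roll=np.arctan2(-t[1],t[2])
    roll=(roll+np.pi/2)%np.pi-np.pi/2
    print(n,"t",round(s["clock"],2),"tcp",s["tcp_pos"].round(4),"travel",(A.T@(P-s["tcp_pos"])).round(4),"roll",roll.round(3),"F",s["contact_force"].round(2),"w",round(s["width"],2),"j",s["joints"].round(2))
    return A
E
python3 - <<'E'
from h import *
print(go("zone",.06).round(3)); go("chime",.06)
T=viewer.camera_model("wrist")["T"];s=status.read_state();A=R.from_rotvec(s["ee_rot"]).as_matrix()
print("cam in tool",(A.T@(T[:3,3]-s["tcp_pos"])).round(3),(A.T@T[:3,2]).round(3),(A.T@T[:3,0]).round(3))
E
```

```text
zone t 0.1 tcp [ 0.2046 -0.5901  0.2249] travel [ 0.1026  0.6022 -0.5265] roll 0.393 F [ 0.73  0.15 -0.12] w 1.0 j [-1.24  0.35  1.63 -0.    1.16 -0.  ]
[[-0.     0.945  0.328]
 [ 0.001  0.328 -0.945]
 [-1.    -0.    -0.001]]
chime t 0.1 tcp [ 0.2046 -0.5901  0.2249] travel [ 0.0997  0.4688 -0.3373] roll 0.594 F [ 0.73  0.15 -0.12] w 1.0 j [-1.24  0.35  1.63 -0.    1.16 -0.  ]
cam in tool [-0.159  0.074  0.002] [ 0.966 -0.259  0.001] [-0.001  0.     1.   ]
```

Run:
```python
from h import *
m=viewer.camera_model("top");d=np.load("pics/top0.npy")
W=R.from_euler("z",-14.9,degrees=True).as_matrix()
o=np.array([.537,-.1177,.0456])-W@[-.002,.042,.0456]
for p in((416,178),(416,184),(409,195),(402,213),(397,224)):
    q=px(m,d,*p);print(p,q.round(3),"in station",(W.T@(q-o)).round(3))
```

```text
(416, 178) [ 0.67  -0.196  0.229] in station [0.147 0.001 0.229]
(416, 184) [ 0.661 -0.198  0.217] in station [ 0.138 -0.003  0.217]
(409, 195) [ 0.647 -0.19   0.175] in station [0.123 0.001 0.175]
(402, 213) [ 0.616 -0.182  0.129] in station [0.091 0.001 0.129]
(397, 224) [ 0.599 -0.177  0.085] in station [0.073 0.001 0.085]
```

```bash
python3 -m crank '{"travel":[[0,0.04,-0.035],[0,0.06,-0.05],[0,0.09,-0.075],[0,0.115,-0.1],[0,0.14,-0.12]],"roll":[0.1,0.2,0.3,0.393,0.393]}' 0 20; python3 -c "
from h import *
go('zone',.06);go('chime',.06)"
```

```text
clock: 0.52
tcp_pos: [0.2977, -0.4285, 0.2247]
ee_rot: [1.258, 1.18, -1.257]
contact_force: [0.5, 0.7, -0.4]
width: 0.66
zone t 0.52 tcp [ 0.2977 -0.4285  0.2247] travel [ 0.1026  0.268  -0.5516] roll -0.006 F [ 0.49  0.66 -0.36] w 0.66 j [-0.97  0.19  1.85  0.    1.1   0.67]
chime t 0.52 tcp [ 0.2977 -0.4285  0.2247] travel [ 0.0995  0.2186 -0.3256] roll 0.195 F [ 0.49  0.66 -0.36] w 0.66 j [-0.97  0.19  1.85  0.    1.1   0.67]
```

```bash
python3 -m crank '{"travel":[[0,0.02,-0.04],[0,0.03,-0.08],[0,0.04,-0.12],[0,0.05,-0.16],[0,0.06,-0.2]],"roll":[0,0,0,0,0]}'
python3 -m crank '{"travel":[[0,0.01,-0.04],[0,0.02,-0.08],[0,0.04,-0.115],[0,0.06,-0.15],[0,0.08,-0.185]],"roll":[0,0,0,0,0]}' 
python3 -m crank '{"travel":[[0,0.03,-0.03],[0,0.06,-0.06],[0,0.09,-0.09],[0,0.115,-0.12],[0,0.13,-0.15]],"roll":[0,0,0,0,0]}' ; python3 -c "
from h import *
go('zone',.06)"
```

```text
clock: 0.93
tcp_pos: [0.3695, -0.234, 0.2249]
ee_rot: [1.259, 1.18, -1.257]
contact_force: [1.1, 0.6, -0.0]
width: 0.295
clock: 1.35
tcp_pos: [0.4619, -0.0526, 0.2253]
ee_rot: [1.258, 1.18, -1.257]
contact_force: [0.7, -0.8, -0.4]
width: 0.007
clock: 1.77
tcp_pos: [0.6037, 0.0904, 0.2251]
ee_rot: [1.259, 1.179, -1.256]
contact_force: [0.1, -0.3, 1.1]
width: 0.003
zone t 1.77 tcp [0.6037 0.0904 0.2251] travel [ 0.1022 -0.0036 -0.0138] roll -0.006 F [ 0.12 -0.33  1.05] w 0.0 j [0.14 0.33 1.67 0.   1.14 1.78]
```

Next I'll descend to 30 mm above the key and check with the wrist camera.

```bash
python3 -m crank '{"travel":[[0.03,-0.0036,-0.0138],[0.07,-0.0036,-0.0138],[0.1,-0.0036,-0.0138],[0.132,-0.0036,-0.0138],[0.132,-0.0036,-0.0138]],"roll":[0,0,0,0,0]}' ; python3 -c "
from h import *
go('zone',.0)
m=viewer.camera_model('wrist');p,d=viewer.get_image('wrist');np.save('pics/w1.npy',d)
p=p[:,:,::-1].copy();cv2.imwrite('pics/w1raw.png',p)
u,v=proj(m,tgt['zone'][:3]);print(u,v)
cv2.circle(p,(int(u),int(v)),4,(0,0,255),1);cv2.imwrite('pics/w1.png',p)"
```

```text
clock: 2.18
tcp_pos: [0.5965, 0.1042, 0.087]
ee_rot: [1.252, 1.186, -1.264]
contact_force: [-1.2, -0.4, -1.0]
width: 0.004
zone t 2.18 tcp [0.5965 0.1042 0.087 ] travel [ 0.0239  0.0047 -0.0008] roll -0.005 F [-1.24 -0.42 -1.  ] w 0.0 j [0.17 0.49 1.78 0.   0.89 1.8 ]
316.3242215791742 271.3188972578166
```

View pics/w1.png

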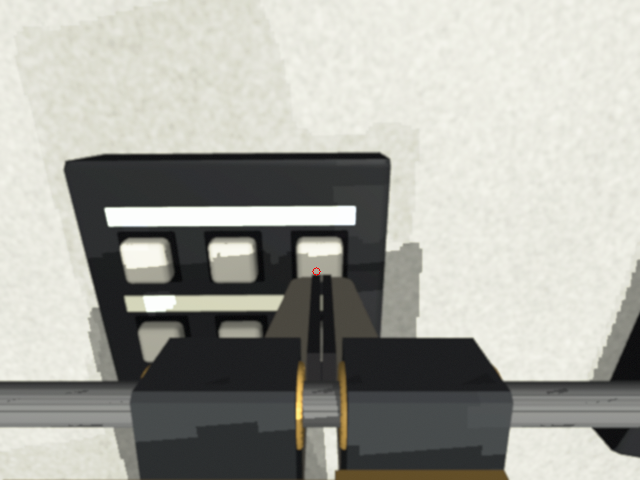

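Keys fl (147,260), fm (233,260) and fr (320,260) are visible, with the tip right below fr. The projected mark at (316,271) sits slightly low, so I'll check it using depth.

```bash
cat >> h.py <<'E'
def cloud(m,d):
    v,u=np.mgrid[:480,:640];c=np.stack([(u-m["cx"])/m["fx"]*d,(v-m["cy"])/m["fy"]*d,d],-1)
    return c@m["T"][:3,:3].T+m["T"][:3,3]
E
python3 - <<'E'
from h import *
go('zone')
m=viewer.camera_model('wrist');p,d=viewer.get_image('wrist');cv2.imwrite('pics/w2.png',p[:,:,::-1])
C=cloud(m,d)
for n,u in(('fl',147),('fm',233),('fr',320)):
    print(n,[(v,*C[v,u].round(4)) for v in range(225,290,5)])
print([(u,*C[258,u].round(4)) for u in range(285,352,5)])
E
```

```text
zone t 2.23 tcp [0.5982 0.1044 0.0901] travel [ 0.0271  0.0029 -0.0005] roll -0.006 F [ 0.53 -0.96  0.32] w 0.01 j [0.17 0.48 1.77 0.   0.89 1.8 ]
fl [(225, np.float64(0.6289), np.float64(0.1858), np.float64(0.0464)), (230, np.float64(0.6263), np.float64(0.1863), np.float64(0.0462)), (235, np.float64(0.6237), np.float64(0.187), np.float64(0.0456)), (240, np.float64(0.6215), np.float64(0.1868), np.float64(0.0472)), (245, np.float64(0.6204), np.float64(0.185), np.float64(0.0523)), (250, np.float64(0.618), np.float64(0.1852), np.float64(0.0527)), (255, np.float64(0.6153), np.float64(0.1859), np.float64(0.0521)), (260, np.float64(0.613), np.float64(0.1861), np.float64(0.0526)), (265, np.float64(0.6102), np.float64(0.1869), np.float64(0.0519)), (270, np.float64(0.6074), np.float64(0.1876), np.float64(0.0512)), (275, np.float64(0.6048), np.float64(0.1882), np.float64(0.0509)), (280, np.float64(0.6022), np.float64(0.1886), np.float64(0.0511)), (285, np.float64(0.596), np.float64(0.1935), np.float64(0.0414))]
fm [(225, np.float64(0.6261), np.float64(0.1441), np.float64(0.046)), (230, np.floa
[... 1891 characters left out ...]
at64(0.1124), np.float64(0.051)), (305, np.float64(0.609), np.float64(0.1099), np.float64(0.0523)), (310, np.float64(0.6089), np.float64(0.1075), np.float64(0.0525)), (315, np.float64(0.6088), np.float64(0.1051), np.float64(0.0529)), (320, np.float64(0.6088), np.float64(0.1027), np.float64(0.0532)), (325, np.float64(0.6082), np.float64(0.1003), np.float64(0.052)), (330, np.float64(0.6081), np.float64(0.0979), np.float64(0.0521)), (335, np.float64(0.6081), np.float64(0.0955), np.float64(0.0525)), (340, np.float64(0.6074), np.float64(0.093), np.float64(0.0508)), (345, np.float64(0.6054), np.float64(0.0904), np.float64(0.0454)), (350, np.float64(0.6042), np.float64(0.0878), np.float64(0.0425))]
```

The wrist depth, corrected by where it sees the fingertip itself, puts fr at (0.602, 0.105), which agrees with the top view. I'll press it now.

```bash
python3 -m crank '{"travel":[[0.01,0.0033,-0.0005],[0.02,0.0033,-0.0005],[0.026,0.0033,-0.0005],[0.03,0.0033,-0.0005],[0.03,0.0033,-0.0005]],"roll":[0,0,0,0,0]}' ; python3 -c "
from h import *
go('zone',.0)"
```

```text
clock: 2.7
tcp_pos: [0.6039, 0.1049, 0.0625]
ee_rot: [1.257, 1.18, -1.258]
contact_force: [0.7, 0.9, 3.3]
width: 0.005
zone t 2.7 tcp [0.6039 0.1049 0.0625] travel [-0.0005 -0.0029  0.0004] roll -0.006 F [0.73 0.93 3.27] w 0.01 j [0.17 0.53 1.78 0.   0.84 1.8 ]
```

```bash
python3 -m crank '{"travel":[[0.002,-0.0025,0],[0.003,-0.0025,0],[0.004,-0.0025,0],[0.004,-0.0025,0],[0.004,-0.0025,0]],"roll":[0,0,0,0,0]}' ; python3 -c "
from h import *
go('zone',.0)"
```

```text
clock: 3.12
tcp_pos: [0.6023, 0.1051, 0.0601]
ee_rot: [1.259, 1.179, -1.256]
contact_force: [0.2, -1.6, 12.3]
width: 0.007
zone t 3.12 tcp [0.6023 0.1051 0.0601] travel [-0.0029 -0.0013  0.0005] roll -0.006 F [ 0.18 -1.56 12.35] w 0.01 j [0.17 0.53 1.78 0.   0.83 1.8 ]
```

Run:
```python
from h import *
m=viewer.camera_model('wrist');p,d=viewer.get_image('wrist');cv2.imwrite('pics/w3.png',p[:,:,::-1])
C=cloud(m,d)
for P in((.598+.042*0,.1465,.051),(.610,.104,.05)):pass
k=p.mean(2)
u,v=proj(m,[.6055,.1455,.053]);print(u,v,C[int(v)-15:int(v)+16:5,int(u)].round(4).tolist())
u,v=proj(m,[.613,.1027,.053]);print(u,v,C[int(v)-25:int(v)+16:3,int(u)].round(4).tolist())
```

```text
221.14061982877422 303.37063398049963 [[0.6122, 0.1448, 0.0525], [0.61, 0.1451, 0.0527], [0.6077, 0.1454, 0.0526], [0.6052, 0.1458, 0.0519], [0.6029, 0.1461, 0.0519], [0.6001, 0.1468, 0.0507], [0.5933, 0.1498, 0.0411]]
321.69649538531314 280.47535462361253 [[0.6217, 0.1024, 0.0456], [0.6199, 0.1026, 0.0442], [0.6194, 0.1026, 0.0467], [0.6179, 0.1027, 0.0462], [0.6165, 0.1028, 0.0463], [0.6151, 0.1029, 0.0461], [0.6147, 0.1029, 0.0487], [0.6134, 0.103, 0.0489], [0.6118, 0.1031, 0.0481], [0.6105, 0.1032, 0.0482], [0.6095, 0.1032, 0.0492], [0.6073, 0.1034, 0.0472], [0.6067, 0.1034, 0.0489], [0.6049, 0.1035, 0.048]]
```

View pics/w3.png

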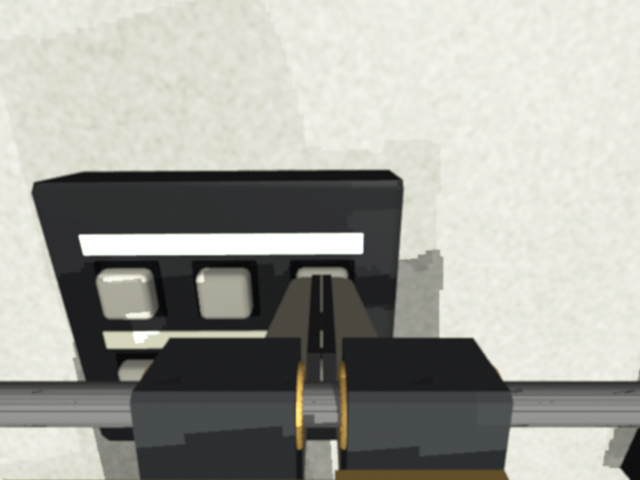

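The picture shows the finger on fr at (321,275). Its top is 4 mm lower than before (0.0487 against 0.0525), and the other keys are up. Now lift and move on to the chime.

```bash
python3 -m crank '{"travel":[[-0.03,0,0],[-0.06,0,0],[-0.09,0,0],[-0.11,-0.01,0.01],[-0.11,-0.05,0.03]],"roll":[0,0,0,0,0]}' 
python3 -m crank '{"travel":[[0,-0.01,0.035],[0,-0.02,0.075],[0,-0.02,0.115],[0,-0.02,0.15],[0,-0.02,0.18]],"roll":[0,0.06,0.12,0.2,0.2]}' ; python3 -c "
from h import *
go('chime',.03)"
```

```text
clock: 3.58
tcp_pos: [0.5592, 0.0807, 0.1749]
ee_rot: [1.265, 1.173, -1.246]
contact_force: [0.5, 0.3, 0.0]
width: 0.003
clock: 4.0
tcp_pos: [0.5265, -0.0996, 0.1741]
ee_rot: [1.414, 1.066, -1.395]
contact_force: [1.0, 0.2, -0.7]
width: 0.005
chime t 4.0 tcp [ 0.5265 -0.0996  0.1741] travel [0.0785 0.0142 0.0152] roll -0.01 F [ 1.02  0.21 -0.71] w 0.01 j [-0.19  0.27  1.88  0.01  0.98  1.64]
```

```bash
python3 -m crank '{"travel":[[0.02,0.0142,0.0152],[0.045,0.0142,0.0152],[0.07,0.0142,0.0152],[0.0785,0.0142,0.0152],[0.0785,0.0142,0.0152]],"roll":[-0.01,-0.01,-0.01,-0.01,-0.01]}' ; python3 -c "
from h import *
for i in range(3): p,d=viewer.get_image('wrist')
go('chime')
m=viewer.camera_model('wrist');p,d=viewer.get_image('wrist');np.save('pics/w4.npy',d);cv2.imwrite('pics/w4.png',p[:,:,::-1])
print(proj(m,tgt['chime'][:3]),proj(m,tgt['bar'][:3]))"
```

```text
clock: 4.42
tcp_pos: [0.5349, -0.1172, 0.0936]
ee_rot: [1.405, 1.075, -1.391]
contact_force: [-0.7, 0.3, -1.0]
width: 0.007
chime t 4.57 tcp [ 0.5376 -0.1175  0.0967] travel [ 0.0311 -0.0008  0.0006] roll 0.001 F [ 0.66 -0.09 -0.31] w 0.01 j [-0.22  0.39  1.91  0.01  0.83  1.6 ]
(np.float64(320.04805117676284), np.float64(277.84455877711486)) (np.float64(396.5087413946457), np.float64(358.99114554826474))
```

View pics/w4.png

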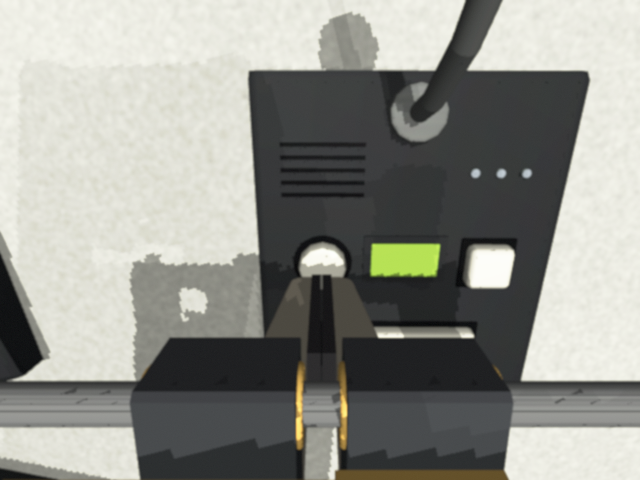

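The chime key is at (322,267), in line with the finger and with the same small bias as before. Pressing it.

```bash
python3 -m crank '{"travel":[[0.012,0,0],[0.022,0,0.0],[0.03,0,0.0],[0.034,0,0.0],[0.0358,0,0.0]],"roll":[0,0,0,0,0]}' 
python3 -m crank '{"travel":[[0.0015,0,0],[0.0015,0,0],[0.0015,0,0]],"roll":[0,0,0]}'
python3 - <<'E'
from h import *
go('chime')
m=viewer.camera_model('wrist');p,d=viewer.get_image('wrist');C=cloud(m,d)
C4=cloud(m,np.load('pics/w4.npy'))
W=R.from_euler("z",-14.9,degrees=True).as_matrix()
for dx in(.005,.008,.01,.0125,.016,.02):
    u,v=proj(m,np.array([.537,-.1195,.052])+W@[dx,0,0]);print(dx,C[int(v),int(u)].round(4))
E
```

```text
clock: 5.03
tcp_pos: [0.5386, -0.1174, 0.0618]
ee_rot: [1.407, 1.071, -1.386]
contact_force: [-9.3, 3.2, 35.2]
width: 0.004
clock: 5.28
tcp_pos: [0.5386, -0.1174, 0.062]
ee_rot: [1.407, 1.071, -1.386]
contact_force: [-9.2, 1.9, 29.0]
width: 0.01
chime t 5.28 tcp [ 0.5386 -0.1174  0.062 ] travel [-0.0036 -0.0014  0.0007] roll 0.001 F [-9.2   1.88 29.01] w 0.01 j [-0.22  0.45  1.93  0.01  0.76  1.6 ]
0.005 [ 0.55   -0.1227  0.0717]
0.008 [ 0.5497 -0.1226  0.0647]
0.01 [ 0.5505 -0.1229  0.0614]
0.0125 [ 0.5504 -0.1228  0.0553]
0.016 [ 0.5522 -0.1233  0.0508]
0.02 [ 0.5555 -0.1242  0.049 ]
```

30 N at the fingertips, so the key is fully down. Lift and head to the bar.

```bash
python3 -m crank '{"travel":[[-0.02,0,0],[-0.05,0,0],[-0.05,-0.02,0.02],[-0.05,-0.05,0.042],[-0.05,-0.05,0.042]],"roll":[0,0,0,0,0]}'
python3 - <<'E'
from h import *
for i in range(3): p,d=viewer.get_image('top')
cv2.imwrite('pics/top5.png',p[:,:,::-1])
go('bar')
m=viewer.camera_model('wrist');p,d=viewer.get_image('wrist');cv2.imwrite('pics/w5.png',p[:,:,::-1])
print(proj(m,tgt['chime'][:3]),proj(m,tgt['bar'][:3]))
E
```

```text
clock: 5.75
tcp_pos: [0.4731, -0.1458, 0.1102]
ee_rot: [1.405, 1.075, -1.39]
contact_force: [-0.3, 0.0, -0.1]
width: 0.004
bar t 5.9 tcp [ 0.4791 -0.1455  0.1111] travel [ 0.0525 -0.0009  0.0001] roll 0.0 F [-0.23  0.33  0.13] w 0.01 j [-0.3   0.31  2.    0.01  0.82  1.52]
(np.float64(236.86825970081196), np.float64(175.50936466184172)) (np.float64(319.4188895998017), np.float64(264.1532624249898))
```

View pics/w5.png

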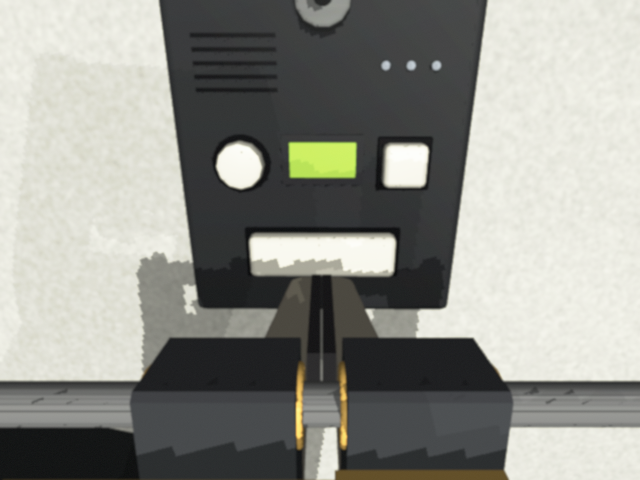

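The bar at (323,256) and the chime at (240,165) show the same small bias as before, so the station hasn't moved. Pressing the bar.

```bash
python3 -m crank '{"travel":[[0.02,-0.0009,0],[0.04,-0.0009,0],[0.051,-0.0009,0],[0.0545,-0.0009,0],[0.055,-0.0009,0]],"roll":[0,0,0,0,0]}' 
python3 -c "
from h import *
for i in range(4): viewer.get_image('top');go('bar')"
```

```text
clock: 6.37
tcp_pos: [0.4799, -0.1445, 0.0558]
ee_rot: [1.407, 1.072, -1.386]
contact_force: [-3.1, 2.1, 6.9]
width: 0.002
bar t 6.42 tcp [ 0.4799 -0.1445  0.056 ] travel [-0.0026 -0.0009  0.0009] roll 0.001 F [-1.11  1.57  4.14] w 0.0 j [-0.3   0.4   2.03  0.01  0.7   1.52]
bar t 6.47 tcp [ 0.4799 -0.1446  0.0562] travel [-0.0024 -0.0009  0.0009] roll 0.001 F [-1.76  1.26  4.05] w 0.0 j [-0.3   0.4   2.03  0.01  0.7   1.52]
bar t 6.52 tcp [ 0.4799 -0.1446  0.0563] travel [-0.0023 -0.0009  0.0009] roll 0.001 F [-1.93  2.12  4.28] w 0.0 j [-0.3   0.4   2.03  0.01  0.7   1.52]
bar t 6.57 tcp [ 0.4799 -0.1446  0.0563] travel [-0.0023 -0.0008  0.0008] roll 0.001 F [-1.43  2.6   3.43] w 0.01 j [-0.3   0.4   2.03  0.01  0.7   1.52]
```

```bash
python3 -m crank '{"travel":[[0.001,0,0],[0.002,0,0],[0.0025,0,0],[0.0025,0,0],[0.0025,0,0]],"roll":[0,0,0,0,0]}'
python3 - <<'E'
from h import *
for i in range(3): p,d=viewer.get_image('top');go('bar')
cv2.imwrite('pics/top6.png',p[:,:,::-1])
m=viewer.camera_model('wrist');p,d=viewer.get_image('wrist');cv2.imwrite('pics/w6.png',p[:,:,::-1]);C=cloud(m,d)
W=R.from_euler("z",-14.9,degrees=True).as_matrix()
for n,o in(('bar L',(0,.032)),('bar R',(0,-.032)),('chime',(.05,.042)),('cancel',(.05,-.042))):
    P=np.array(tgt['bar'][:3])+W@[o[0]+.004,o[1],o[0]*.14]+[0,-.002,0];u,v=map(int,proj(m,P));print(n,u,v,P.round(4),np.median(C[v-2:v+3,u-2:u+3].reshape(-1,3),0).round(4))
E
```

```text
clock: 6.98
tcp_pos: [0.4801, -0.1445, 0.0552]
ee_rot: [1.407, 1.071, -1.385]
contact_force: [-7.4, 2.4, 23.4]
width: 0.005
bar t 7.03 tcp [ 0.4801 -0.1445  0.0552] travel [-0.0034 -0.0011  0.0009] roll 0.001 F [-7.71  3.18 22.73] w 0.0 j [-0.3   0.4   2.03  0.01  0.7   1.52]
bar t 7.08 tcp [ 0.4801 -0.1446  0.0552] travel [-0.0034 -0.001   0.0009] roll 0.001 F [-7.46  2.96 22.35] w 0.01 j [-0.3   0.4   2.04  0.01  0.7   1.52]
bar t 7.13 tcp [ 0.4801 -0.1446  0.0553] travel [-0.0034 -0.0011  0.0009] roll 0.001 F [-7.89  2.8  22.92] w 0.01 j [-0.3   0.4   2.03  0.01  0.7   1.52]
bar L 249 297 [ 0.4909 -0.1173  0.0476] [ 0.4894 -0.1158  0.0429]
bar R 401 297 [ 0.4744 -0.1792  0.0476] [ 0.4728 -0.1793  0.043 ]
chime 214 180 [ 0.5418 -0.1205  0.0546] [ 0.5419 -0.1206  0.055 ]
cancel 438 180 [ 0.5202 -0.2017  0.0546] [ 0.5205 -0.2014  0.0549]
```

View pics/w6.png

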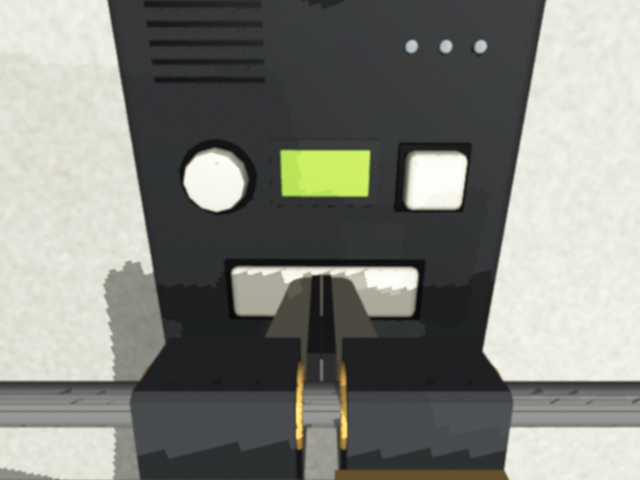

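View pics/top6.png

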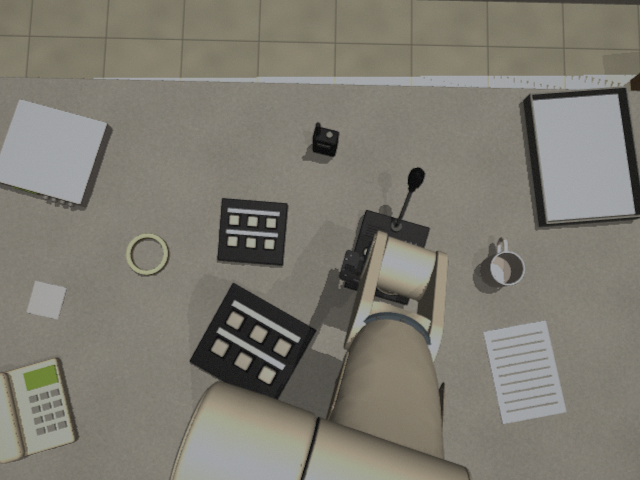

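The bar is down about 4.6 mm by depth against its first measurement, held with 23 N. The chime and cancel keys are up, and the mic, keypad, mug, radio and tape are where they were. Handing in.

```bash
python3 -c "
from cell import r
print(r.job_done())"
```

```text
the job is handed in; nothing more can be done
None
```

I pressed the gym's zone key and let it up, did the same with the round chime key, then pushed the talk bar down. I handed in the job at about 7.2 s, with the fingers still holding the bar.

- **Zone key:** pressed with about 12 N. Wrist depth showed its top about 4 mm lower.
- **Chime key:** pressed with about 30 N. I judged it fully down from the force alone, because the fingers hid the key from depth. It was up again before the bar was pressed.
- **Talk bar:** held steadily at about 23 N. Depth showed it about 4.6 mm down against the 4 mm travel, which is within the cameras' 2 mm calibration.
- **Everything else:** cancel was up by depth, and no zone key looked pressed in the last top view. The units, mug, radio and tape roll looked unmoved there too.
- **Disagreement:** the wrist and top cameras differed by 2–3 mm in position. Most of that was a constant wrist camera offset, since the wrist view saw its own fingertip shifted the same way.

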